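Open the discard pan and slide a read specimen cup into it

TASK

Lift the knobbed lid off the steel discard pan, keeping it level, and set it down gently, knob up and flat inside the blue drip tray. Then slide the yellow-lidded specimen cup along the pan's loading ledge and over the edge into the open pan, without picking the cup up. Leave the grey-lidded cup standing where it is on the ledge.

Things in the scene. Friction and masses are not known exactly. Their poses are not given: they have to be found in the camera images.
- pan: Fixed steel discard pan, open on top under its lid: outside 150 (x) x 160 (y) x 70 mm high, walls and floor 4 mm. Origin under the pan's middle, on the worktop; z up. The loading ledge is on its -x side, facing the robot; a cup pushed along the pan's +x over the rim falls in.
- ledge (a point): Middle of the top of the pan's fixed aluminium ledge, 70 mm above the worktop, flush with the rim; axes as the pan's. Ledge 100 (x) x 160 (y) mm; the pan's rim is 50 mm along +x. Three rails along x, 3 mm thick, 9 mm high, at y = -78.5, 0, +78.5 mm make two lanes 75 mm wide, open at both ends. A cup stands in each; which is in which varies.
- pan_lid: Loose steel lid, about 0.25 kg: plate 156 (x) x 166 (y) x 4 mm. Origin at the middle of the plate's underside, z up through the knob. Starts on the pan's rim, axes along the pan's, overhanging by 3 mm; lips below the plate reach 6 mm into the pan with 5 mm of play. On a flat floor it rests on these lips.
- lid_knob (a point): Middle of the head of the lid's black round knob, on the lid's axis, 30 mm above the underside of the plate. The head is 34 mm in diameter, from 24 to 40 mm above that underside; the neck below is 18 mm in diameter. Axes as the lid's.
- drip_tray: Fixed open blue drip tray, outside 216 (x) x 226 (y) x 13 mm high, walls and floor 3 mm (the lid fits in flat only when turned roughly square with it). Origin under its middle, on the worktop; axes along its sides, z up.
- cup_yellow_centre (a point): Centre of the closed, loose specimen cup with the yellow lid, 31 mm above its underside, z up. 62 mm high, about 35 g; 42 mm in diameter at the foot, widening to 46 mm; lid 52 mm in diameter, from 46 mm up. Starts upright in one lane. Pushed at the lid it may topple; pushed low it slides.
- cup_grey_centre (a point): Centre of a like cup with a pale grey lid, same sizes, in the other lane of the ledge; to be left alone.
Not all that is in view belongs to the job. Leave any green or red look-alike of the part that bears cup_yellow_centre alone.

How it is judged:
By the outcome, as a careful person would: the job done as asked, in the order asked, and still so for the second after the job is handed in, with the robot touching nothing.
It also fails if it takes over 61 s, if anything falls off the work surface, if the arm or the gripper's body presses on something with over 40 N, if the wrist force passes 120 N, or if a joint passes its speed limit or range.

ROBOT

A 7-joint arm with a two-finger parallel gripper is mounted at the origin on the work surface; the furniture and walls round the work are solid. World frame = base frame: x ahead of the robot, y to its left, z up, the work surface at z = 0. Lengths are in m, angles in rad, forces in N, time in s.
With the tool pointing down it reaches from about 0.425 to 0.925 m from the base axis. Payload 6.8 kg.
Tool frame: the origin (TCP) lies between the finger pads; the fingertips stand 14 mm ahead of it and the grasp point (between the pads) lies 5 mm behind it; z points along the fingers, y is the line along which they close (so a half turn about z gives the same grasp; the last joint's range is limited). The gripper opens to 85 mm and grips with 20 to 120 N. Pads are 22 mm wide; open, the fingers measure 114 mm over their backs; the gripper's body (76 mm by 85 mm) begins 54 mm behind the grasp point. The pads swing forward as they close: fully open they stand 13 mm farther back than shut.
Start: joints at [1.037, 0.477, 0.022, 1.555, -0.011, 1.109, -0.083], TCP at [0.279, -0.615, 0.245] pointing down, gripper open.
Joint ranges: [-2.96, 2.96], [-0.34, 2.1], [-1.41, 1.46], [0.24, 2.44], [-1.37, 4.51], [0.17, 1.92], [-2.96, 2.96]. Speed limits (rad/s): [2.39, 2.39, 3.14, 3.14, 3.14, 3.14, 3.14].

INTERFACE

Orientations are given as a rotation vector (axis times angle).
In Python, from bench import r, eyes, ticket gives the robot as it stands. The module is installed in compiled form; this text tells all that it offers.
- The arm moves only by the tool arm_command, never from a script. Its argument "plan" is text: rows parted by semicolons, each of 4 numbers parted by spaces: the shift along the tool's x, y, z in m, then the turn about the tool's z in degrees. In form: tx ty tz yaw; .... A call has 1 to 20 rows; each row shifts and turns the commanded pose from where the row before left it, along the tool's axes as they then stand; what a row does not reach is not made up. A row lasts 1/8 s, in which the tool goes at most 62.5 mm and 10.7 degrees, less where a joint would pass 70% of its speed; a pose out of reach is approached as far as the arm can. A call is refused whole if a number of a shift passes 0.0625 or a number of a turn 10.7, either way. A call with a gripper value outside its range is refused whole. "hand" is the closure, from -1 (fully open) to 1 (shut), set as the call begins (left out, the last holds). The fingers move at their own pace and stop on an object; "grip_force" is the grip in N (left out, the last holds). Time passes only in rows, so rows that do not move let the fingers close. It gives the time, the measured TCP pose, the force, the opening and the grip force at its end, in the units of the state.
- r.get_obs(): the state, without advancing time (a new reading comes with each control period).
- eyes.grab_frame(name): name is "side" or "top"; returns (picture, depth): 400x640x3 uint8, red, green, blue; 400x640 float32, m along the optical axis (not along the pixel's ray), 0 where there is no reading.
- eyes.calibration(name): a dict with "fov_y" (degrees; the focal length in pixels is half the picture's height over the tangent of half this angle, whatever the lens; pixels are square), "cx", "cy" (the principal point, pixels), "k1" (the pictures are not rectified: a ray, as slopes to the right and down, at radius r is drawn at 1 + k1 r^2 times it, then the intrinsics apply), "origin" and "attitude" of the camera in the world. Camera axes: x right, y up, looking along -z (the intrinsics and any distortion apply to the point x, -y, -z); pixel columns grow to the right and rows downward; lengths in m; the calibration is good to about 2 mm. A picture is of the moment at which its call begins. calibration takes no time and is no camera call.
- ticket.hand_in(): hands the job in; it is judged then, once.
The state is a dict: "clock": time; "joints": joint angles; "qvel": joint speeds; "tau": joint torques, N m; "tcp_pos": TCP position; "orientation": TCP orientation; "contact_force": force on the tool from outside, world axes, zero at the start; "moment": the same for the moment, N m; "grip_width": finger opening in m; "gripper_force": force on a finger pad.
Only numpy, scipy, OpenCV 4.12 (cv2) and the standard library are available. Lean on these libraries where they do the work, as an engineer would, in place of code of your own. Each camera call takes 0.05 s, during which the arm holds its last target. There are 200 camera calls.

## Working session

There is one attempt and no reset: what is moved stays moved. The work goes in short steps, Python scripts to look and compute and a tool call to move; the robot and the scene stay as the last step left them, time stands still between calls to the robot, and variables do not carry over. Pictures are saved under pics/ and viewed, at most 10 in all, crops included, and the job is handed in when it is done.

Besides the shell and the picture viewer there is one more tool, called after ">>>" as a command line: name --argument value ..., lists and objects as JSON in quotes. arm_command: Moves the arm, as the interface text tells. Its arguments: {"type":"object","properties":{"plan":{"type":"string"},"hand":{"type":"number"},"grip_force":{"type":"number"}},"required":["plan"]}

```bash
mkdir -p pics; cat > h.py <<'E'
import numpy as np, cv2
from scipy.spatial.transform import Rotation as R
from bench import r, eyes, ticket
def cam(n):
    c=eyes.calibration(n); a=np.array(c["attitude"],float)
    M=a if a.shape==(3,3) else (R.from_rotvec(a).as_matrix() if a.size==3 else R.from_quat(a).as_matrix())
    f=200/np.tan(np.radians(c["fov_y"])/2)
    return c,M,f,np.array(c["origin"],float)
def rays(n,uv):
    c,M,f,o=cam(n); uv=np.atleast_2d(np.array(uv,float))
    K=np.array([[f,0,c["cx"]],[0,f,c["cy"]],[0,0,1.]])
    p=cv2.undistortPointsIter(uv[:,None],K,np.array([c["k1"],0,0,0,0.]),None,None,(3,50,1e-10))[:,0]
    return o,np.c_[p[:,0],-p[:,1],-np.ones(len(p))]@M.T
def onz(n,uv,z):
    o,d=rays(n,uv); return o+d*((z-o[2])/d[:,2])[:,None]
def pts(n,uv,dep):
    o,d=rays(n,uv); uv=np.atleast_2d(uv).astype(int)
    return o+d*dep[uv[:,1],uv[:,0]][:,None]
def save(n,fn):
    im,d=eyes.grab_frame(n); cv2.imwrite('pics/'+fn,im[:,:,::-1]); np.savez('/tmp/'+n,im=im,d=d); return im,d
E
python3 - <<'E'
from h import *
for n in("side","top"): save(n,n+"0.png"); print(eyes.calibration(n))
print(r.get_obs())
E
```

```text
{'fov_y': 53.83684497774439, 'cx': 318.4507720046935, 'cy': 201.69239357178907, 'k1': -0.06315241904861782, 'origin': array([0.95094742, 0.04386759, 0.82550059]), 'attitude': array([0.37587252, 0.44811006, 1.66577457])}
{'fov_y': 43.95905847640671, 'cx': 320.47515956973155, 'cy': 207.56013511906087, 'k1': -0.11539117481810184, 'origin': array([ 0.43362393, -0.03862315,  1.10220404]), 'attitude': array([ 0.09423157, -0.06044397, -1.57046357])}
{'clock': 0.1, 'joints': array([ 1.03689242,  0.47770939,  0.02239914,  1.55636377, -0.01149638,
        1.10932881, -0.08310583]), 'qvel': array([ 0.00184039, -0.00087981,  0.0016613 , -0.00313402, -0.00137993,
        0.00088548,  0.00161568]), 'tau': array([ 4.20832963e-03, -5.97762823e+01,  1.61373273e+00, -2.81954974e+01,
        1.28473953e-02,  5.09319798e-03,  8.82300014e-06]), 'tcp_pos': array([ 0.27855153, -0.61426836,  0.24442471]), 'orientation': array([-3.06910505e+00, -6.63417962e-01,  7.87630981e-04]), 'contact_force': array([-0.10233401, -0.79059686, -0.6079091 ]), 'moment': array([ 0.00050643,  0.00932412, -0.00664351]), 'gripper_force': 0.0, 'grip_width': 0.0854888522383046}
```

View pictures.

View pics/top0.png

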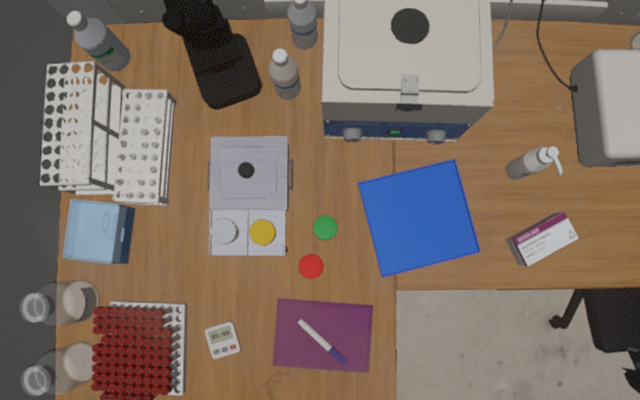

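View pics/side0.png

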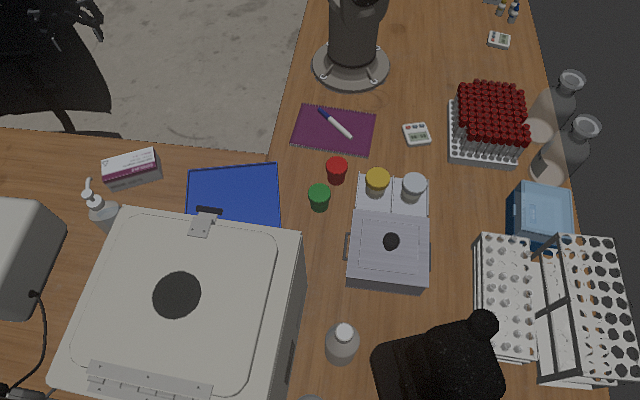

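Top view: lid knob (247,170), grey cup (223,231) and yellow cup (262,232) on the ledge, tray (418,217). Loose green cup (325,227) and red cup (311,266) stand on the worktop. Side view: yellow (377,180), grey (413,186), knob (391,241). Only the yellow-lidded cup at top (262,232) is in a ledge lane, so it is the one meant. Next I measure and confirm with a crop.

```bash
python3 - <<'E'
from h import *
T=np.load('/tmp/top.npz'); S=np.load('/tmp/side.npz')
def comp(D,lo,hi,near,box=None):
    hsv=cv2.cvtColor(D['im'],cv2.COLOR_RGB2HSV); m=cv2.inRange(hsv,np.array(lo),np.array(hi))
    n,l,s,c=cv2.connectedComponentsWithStats(m)
    ids=[i for i in range(1,n) if s[i,4]>40]; i=min(ids,key=lambda i:np.hypot(*(c[i]-near)))
    return (l==i),c[i],s[i]
for nm,lo,hi,nt,ns,z in [('yellow',(20,120,80),(32,255,255),(262,232),(377,178),.132),('knob',(0,0,0),(180,255,60),(247,170),(391,241),.110)]:
    for n,D,q in(('top',T,nt),('side',S,ns)):
        m,c,s=comp(D,lo,hi,q); v,u=np.nonzero(m); P=pts(n,np.c_[u,v],D['d'])
        print(nm,n,c.round(1),s,'plane',onz(n,c,z)[0].round(4),'depth med',np.median(P,0).round(4),'zmax',np.percentile(P[:,2],95).round(4))
# tray
for n,D,q in(('top',T,(418,217)),('side',S,(233,195))):
    m,c,s=comp(D,(100,150,60),(125,255,255),q)
    cs,_=cv2.findContours(m.astype(np.uint8),cv2.RETR_EXTERNAL,cv2.CHAIN_APPROX_NONE); k=max(cs,key=cv2.contourArea)
    rc=cv2.minAreaRect(k); W=onz(n,k[:,0,:],.013 )
    rw=cv2.minAreaRect((W[:,:2]*1000).astype(np.float32)); print('tray',n,rw)
# pan lid & ledge from top by depth height map
v,u=np.mgrid[110:280,190:310]; uv=np.c_[u.ravel(),v.ravel()]; P=pts('top',uv,T['d'])
for nm,a,b in(('lidplate+rim',.066,.085),('ledge',.066,.085)):
    s=(P[:,2]>a)&(P[:,2]<b)
    sel=P[s]; 
    m=np.zeros(T['d'].shape,np.uint8); q=uv[s]; m[q[:,1],q[:,0]]=1
    m=cv2.morphologyEx(m,cv2.MORPH_CLOSE,np.ones((3,3)))
    k=max(cv2.findContours(m,0,1)[0],key=cv2.contourArea)
    print(nm,cv2.minAreaRect((onz('top',k[:,0],.072)[:,:2]*1000).astype(np.float32)))
print('heights along lid col', [ (vv,pts('top',(225,vv),T['d'])[0].round(4)) for vv in(125,145,190,203,208,212,215,250,258)])
print('lidrow', [ (uu,pts('top',(uu,195),T['d'])[0].round(4)) for uu in(200,208,212,250,286,290,294)])
print('box',[pts('top',x,T['d'])[0].round(3) for x in((410,60),(350,115),(352,133),(436,135),(415,150))])
M=cv2.resize(T['im'][110:290,185:345],(800,900),interpolation=cv2.INTER_CUBIC)[:,:,::-1]
cv2.imwrite('pics/crop0.png',cv2.resize(M,(528,594)))
E
```

```text
yellow top [262.1 231.9] [250 220  25  25 496] plane [0.4815 0.0972 0.132 ] depth med [0.4815 0.0974 0.1307] zmax 0.1336
yellow side [377.5 177.2] [366 167  24  22 420] plane [0.4857 0.0971 0.132 ] depth med [0.4851 0.097  0.1314] zmax 0.1334
knob top [245.8 169.8] [239 163  15  15 162] plane [0.6095 0.1352 0.11  ] depth med [0.6095 0.1353 0.1082] zmax 0.1114
knob side [390.5 241.1] [383 233  16  18 234] plane [0.6183 0.1343 0.11  ] depth med [0.6172 0.1348 0.1082] zmax 0.1108
tray top ((520.46435546875, -231.97776794433594), (211.9958038330078, 222.7890625), 13.973834991455078)
tray side ((509.1665954589844, -233.74710083007812), (183.53929138183594, 219.6800079345703), 13.990935325622559)
lidplate+rim ((563.0596923828125, 136.65032958984375), (253.636962890625, 165.2906036376953), 0.11911747604608536)
ledge ((563.0596923828125, 136.65032958984375), (253.636962890625, 165.2906036376953), 0.11911747604608536)
heights along lid col [(125, array([ 0.7347,  0.2055, -0.0031])), (145, array([0.6709, 0.1883, 0.0694])), (190, array([0.5729, 0.185 , 0.0745])), (203, array([0.5452, 0.1843, 0.0754])), (208, array([0.535 , 0.1849, 0.0714])), (212, array([0.5263, 0.1844, 0.0733])), (215, array([0.5206, 0.1856, 0.0668])), (250, array([0.4467, 0.1846, 0.0657])), (258, array([ 4.297e-01,  1.986e-01, -1.000e-04]))]
lidrow [(200, array([ 0.5723,  0.2597, -0.0044])), (208, array([0.5714, 0.2395, 0.0023])), (212, array([0.5627, 0.2134, 0.0714])), (250, array([0.5622, 0.1319, 0.0728])), (286, array([0.5623, 0.0561, 0.0701])), (290, array([ 5.71e-01,  5.36e-02, -1.00e-04])), (294, array([0.5708, 0.0444, 0.0015]))]
box [array([ 0.765, -0.173,  0.298]), array([ 0.698, -0.075,  0.197]), array([ 0.686, -0.082,  0.105]), array([ 0.682, -0.255,  0.106]), array([ 0.673, -0.229,  0.   ])]
```

View pics/crop0.png

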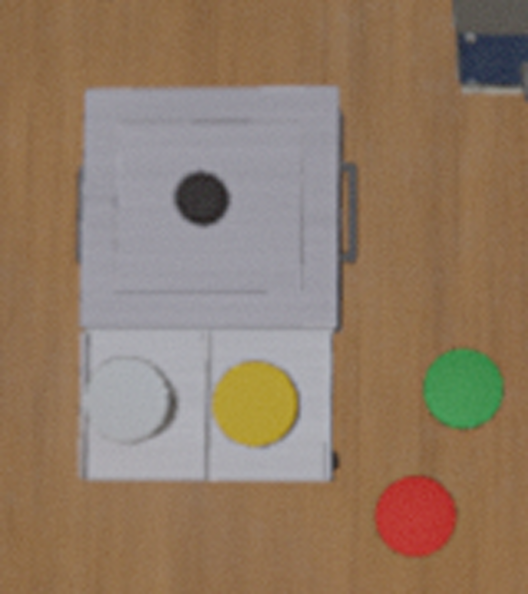

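Crop (top view, enlarged): the yellow cup stands in the right (-y) ledge lane and the grey one in the other lane. The green and red cups stand off the ledge on the worktop, so they are the look-alikes. Estimates:
- **Pan:** centre about (0.611, 0.136), yaw 0. The lid and ledge extents of 253.6 × 165.3 mm match the given sizes.
- **Tray:** (0.5205, -0.232), yaw 14°.
- **Yellow cup:** (0.4815, 0.097).

>>> arm_command --plan "0 0 0 8.13;0 0 0 8.13;0 0 0 8.13;0.0165 -0.0375 0 0;0.0165 -0.0375 0 0;0.0165 -0.0375 0 0;0.0165 -0.0375 0 0;0.0165 -0.0375 0 0;0.0165 -0.0375 0 0;0.0165 -0.0375 0 0;0.0165 -0.0375 0 0;0.0165 -0.0375 0 0;0.0165 -0.0375 0 0;0.0165 -0.0375 0 0;0.0165 -0.0375 0 0;0.0165 -0.0375 0 0;0.0165 -0.0375 0 0;0.0165 -0.0375 0 0;0.0165 -0.0375 0 0;0.0165 -0.0375 0 0" --hand -1

```text
clock: 2.6
tcp_pos: [0.5594, 0.0239, 0.245]
orientation: [3.141, -0.0, -0.001]
contact_force: [-0.3, 0.5, 0.2]
grip_width: 0.0853
gripper_force: 0.0
```

>>> arm_command --plan "0.013 -0.028 0 0;0.013 -0.028 0 0;0.013 -0.028 0 0;0.0126 -0.028 0 0;0 0 0 0;0 0 0.03 0;0 0 0.03 0;0 0 0.025 0;0 0 0 0;0 0 0 0"

```text
clock: 3.85
tcp_pos: [0.6113, 0.1343, 0.1613]
orientation: [-3.142, 0.001, -0.002]
contact_force: [0.2, 0.2, 1.2]
grip_width: 0.0852
gripper_force: 0.0
```

```bash
python3 - <<'E'
from h import *
print(r.get_obs()['tcp_pos'])
im,d=save('side','s1.png'); cv2.imwrite('pics/s1c.png',cv2.resize(im[150:330,290:490][:,:,::-1],None,fx=3,fy=3,interpolation=cv2.INTER_CUBIC))
E
```

```text
[0.61130461 0.13429263 0.16125391]
```

View pics/s1c.png

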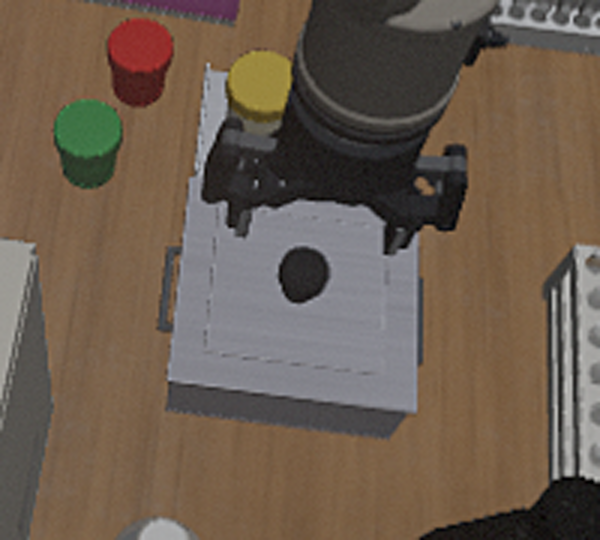

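The side crop shows the open fingers straddling the knob (crop 303,274), clear of the cups. I descend and grip.

>>> arm_command --plan "0 -0.001 0.02 0;0 0 0.02 0;0 0 0.015 0;0 0 0.009 0;0 0 0 0;0 0 0 0" --grip_force 50

```text
clock: 4.65
tcp_pos: [0.6113, 0.136, 0.0967]
orientation: [-3.141, -0.0, -0.001]
contact_force: [0.1, 0.3, -0.4]
grip_width: 0.0855
gripper_force: 0.0
```

>>> arm_command --plan "0 0 0 0;0 0 0 0;0 0 0 0;0 0 0 0;0 0 0 0;0 0 0 0;0 0 0 0;0 0 0 0" --hand 1 --grip_force 60

```text
clock: 5.65
tcp_pos: [0.6111, 0.136, 0.097]
orientation: [-3.141, -0.0, -0.001]
contact_force: [-2.0, -0.5, 5.9]
grip_width: 0.0315
gripper_force: 59.3
```

>>> arm_command --plan "0 0 -0.003 0;0 0 -0.005 0;0 0 -0.008 0;0 0 -0.008 0;0 0 -0.01 0;0 0 -0.01 0;0 0 0 0;0 0 0 0"

```text
clock: 6.65
tcp_pos: [0.6107, 0.1357, 0.1402]
orientation: [3.141, 0.0, -0.0]
contact_force: [-0.3, -0.6, -2.5]
grip_width: 0.0317
gripper_force: 59.5
```

```bash
python3 - <<'E'
from h import *
o=r.get_obs(); print(o['contact_force'],o['moment'])
im,d=save('side','s2.png'); cv2.imwrite('pics/s2c.png',cv2.resize(im[150:330,290:490][:,:,::-1],None,fx=3,fy=3,interpolation=cv2.INTER_CUBIC))
E
```

```text
[-0.33443029 -0.60011878 -2.49040926] [-0.0130014  -0.03234509  0.03815509]
```

View pics/s2c.png

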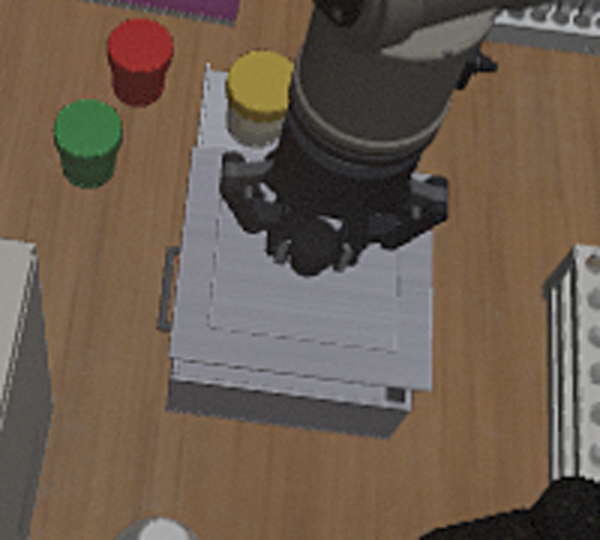

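Lid is lifted, level and centred in the grip (moment about 0, 2.5 N ≈ 0.25 kg). I raise it and carry it to the tray.

>>> arm_command --plan "0 0 -0.015 0;0 0 -0.025 0;0 0 -0.02 0;-0.01 0.01 -0.005 0;-0.015 0.02 0 0;-0.015 0.025 0 0;-0.015 0.03 0 0;-0.015 0.03 0 0;-0.012 0.03 0 0;-0.008 0.03 0 0;0 0.03 0 0;0 0.03 0 0;0 0.03 0 0;0 0.03 0 0;0 0.03 0 0;0 0.025 0 0;0 0.0177 0 0;0 0 0 -4;0 0 0 -6;0 0 0 -4"

```text
clock: 9.2
tcp_pos: [0.5202, -0.2317, 0.205]
orientation: [-3.117, -0.388, 0.001]
contact_force: [-0.4, -0.7, -1.8]
grip_width: 0.0315
gripper_force: 59.7
```

>>> arm_command --plan "0 0 0.015 0;0 0 0.03 0;0 0 0.03 0;0 0 0.03 0;0 0 0.02 0;0 0 0.015 0;0 0 0 0;0 0 0 0"

```text
clock: 10.2
tcp_pos: [0.5213, -0.2321, 0.0658]
orientation: [3.118, 0.382, 0.001]
contact_force: [0.8, -0.1, -1.9]
grip_width: 0.0313
gripper_force: 59.7
```

```bash
python3 - <<'E'
from h import *
o=r.get_obs(); print(o['tcp_pos'],o['orientation'],o['contact_force'],o['moment'])
im,d=save('top','t3.png'); cv2.imwrite('pics/t3c.png',cv2.resize(im[130:310,330:520][:,:,::-1],None,fx=3,fy=3,interpolation=cv2.INTER_CUBIC))
E
```

```text
[ 0.52132741 -0.23207049  0.06582678] [3.11775163e+00 3.82496427e-01 1.41509472e-03] [ 0.7750213  -0.08041952 -1.92019261] [ 0.03659305 -0.02523591 -0.04049769]
```

View pics/t3c.png

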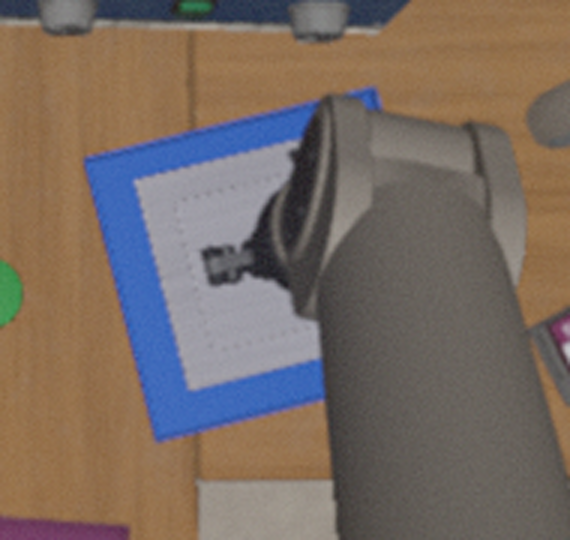

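The lid sits square and centred over the tray, with even blue margins. I lower it gently.

>>> arm_command --plan "0 0 0.01 0;0 0 0.01 0;0 0 0.004 0;0 0 0.0015 0;0 0 0.0015 0;0 0 0.001 0;0 0 0.001 0;0 0 0 0;0 0 0 0"

```text
clock: 11.38
tcp_pos: [0.5209, -0.232, 0.0364]
orientation: [3.118, 0.383, 0.0]
contact_force: [0.7, -0.0, -2.0]
grip_width: 0.0317
gripper_force: 59.7
```

>>> arm_command --plan "0 0 0.0005 0;0 0 0.0005 0;0 0 0 0;0 0 0 0"

```text
clock: 11.88
tcp_pos: [0.521, -0.232, 0.0359]
orientation: [3.118, 0.383, 0.0]
contact_force: [-1.4, 0.8, 4.9]
grip_width: 0.0319
gripper_force: 60.4
```

>>> arm_command --plan "0 0 0 0;0 0 0 0;0 0 0 0;0 0 0 0;0 0 0 0;0 0 0 0;0 0 0 0" --hand -1

```text
clock: 12.75
tcp_pos: [0.5209, -0.232, 0.0353]
orientation: [3.118, 0.383, 0.0]
contact_force: [-0.6, 0.2, -0.2]
grip_width: 0.0853
gripper_force: 0.0
```

>>> arm_command --plan "0 0 -0.01 0;0 0 -0.02 0;0 0 -0.03 0;0 0 -0.04 0;0 0 -0.05 0;0 0 -0.04 0;0 0 0 7;0 0 0 7;0 0 0 0"

```text
clock: 13.88
tcp_pos: [0.5209, -0.2318, 0.226]
orientation: [3.141, 0.002, 0.001]
contact_force: [0.0, 0.5, -0.1]
grip_width: 0.0856
gripper_force: 0.0
```

>>> arm_command --plan "-0.004 -0.02 0 0;-0.008 -0.035 0 0;-0.01 -0.04 0 0;-0.012 -0.04 0 0;-0.012 -0.04 0 0;-0.012 -0.04 0 0;-0.012 -0.04 0 0;-0.012 -0.04 0 0;-0.014 -0.034 0 0;0 0 0 0;0 0 0 0" --hand 0.53

```text
clock: 15.25
tcp_pos: [0.4244, 0.097, 0.2253]
orientation: [3.141, 0.003, -0.0]
contact_force: [-0.7, -0.3, -0.2]
grip_width: 0.0201
gripper_force: 0.0
```

```bash
python3 - <<'E'
from h import *
o=r.get_obs(); print(o['tcp_pos'],o['grip_width'])
im,d=save('side','s4.png'); im2,d2=save('top','t4.png')
def c(im,lo,hi,box):
    m=np.zeros(im.shape[:2],np.uint8);x0,y0,x1,y1=box
    m[y0:y1,x0:x1]=cv2.inRange(cv2.cvtColor(im,cv2.COLOR_RGB2HSV),np.array(lo),np.array(hi))[y0:y1,x0:x1]; v,u=np.nonzero(m); return (u.mean(),v.mean(),len(u))
a=c(im,(20,120,80),(32,255,255),(340,150,410,200)); print('yellow side',a,onz('side',a[:2],.132))
P=[]
for u,v in((370,185),(455,180),(400,260),(455,240)): P.append(pts('top',(u,v),d2)[0].round(4))
print('lid plate heights',P)
cv2.imwrite('pics/s4c.png',np.vstack([cv2.resize(im[120:300,180:460][:,:,::-1],(560,360)),cv2.resize(im2[140:290,200:500][:,:,::-1],(560,240))]))
E
```

```text
[0.42441692 0.09700674 0.22529213] 0.020104408590667127
yellow side (np.float64(377.45813953488374), np.float64(177.4093023255814), 430) [[0.48618309 0.09708445 0.132     ]]
lid plate heights [array([ 0.5933, -0.1261, -0.0008]), array([ 0.604 , -0.3178,  0.002 ]), array([ 0.4255, -0.1904,  0.0045]), array([ 0.4688, -0.3118,  0.0119])]
```

View pics/s4c.png

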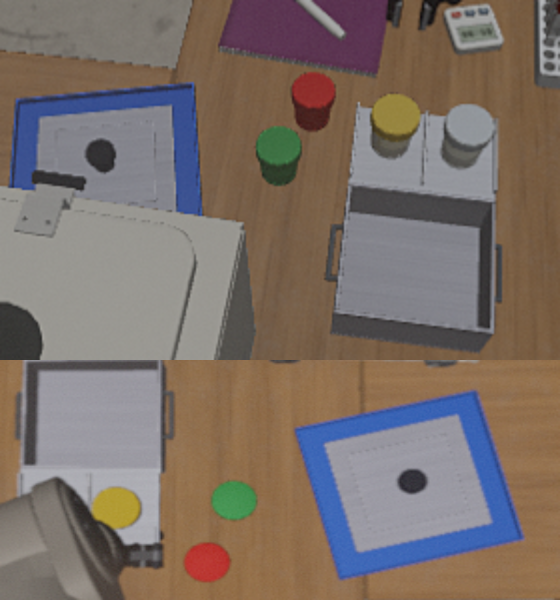

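The side and top crops show the lid flat in the tray with the knob up, the pan open, and both cups upright. I descend behind the yellow cup.

>>> arm_command --plan "0 0 0.03 0;0 0 0.04 0;0 0 0.035 0;0 0 0.02 0;0 0 0.01 0;0 0 0 0;0 0 0 0"

```text
clock: 16.23
tcp_pos: [0.4255, 0.0971, 0.091]
orientation: [-3.141, 0.0, -0.002]
contact_force: [-0.7, 0.8, 0.1]
grip_width: 0.0201
gripper_force: 0.0
```

>>> arm_command --plan "0.005 0 0 0;0.005 0 0 0;0.003 0 0 0;0.0025 0 0 0;0.0025 0 0.0002 0;0.0025 0 0.0002 0;0.0025 0 0.0002 0;0.0025 0 0.0002 0;0.0025 0 0.0002 0;0.0025 0 0.0002 0;0.0025 0 0.0002 0;0.0025 0 0.0002 0"

```text
clock: 17.73
tcp_pos: [0.4605, 0.0971, 0.0887]
orientation: [3.142, 0.0, -0.0]
contact_force: [-0.0, 0.0, 0.1]
grip_width: 0.0201
gripper_force: 0.1
```

```bash
cat >> h.py <<'E'
def yel():
    o=r.get_obs(); im,d=eyes.grab_frame('side')
    m=np.zeros(im.shape[:2],np.uint8); m[150:300,330:440]=cv2.inRange(cv2.cvtColor(im,cv2.COLOR_RGB2HSV),np.array((20,120,80)),np.array((32,255,255)))[150:300,330:440]
    v,u=np.nonzero(m); P=pts('side',np.c_[u,v],d) if len(u) else np.zeros((1,3))
    print('tcp',o['tcp_pos'].round(4),'yellow n',len(u),'px',(u.mean().round(1),v.mean().round(1)),'med',np.median(P,0).round(4),'top z',np.percentile(P[:,2],(10,50,90)).round(4))
    return im
E
python3 -c "
from h import *
yel()"
```

```text
tcp [0.4605 0.0971 0.0887] yellow n 443 px (np.float64(376.7), np.float64(182.6)) med [0.5    0.0965 0.1327] top z [0.1299 0.1327 0.1354]
```

It slides upright. I continue.

>>> arm_command --plan "0.0025 0 0 0;0.0025 0 0 0;0.0025 0 0 0;0.0025 0 0 0;0.0025 0 0 0;0.0025 0 0 0;0.0025 0 0 0;0.0025 0 0 0;0.0025 0 0 0;0.0025 0 0 0;0.0025 0 0 0;0.0025 0 0 0"

```text
clock: 19.27
tcp_pos: [0.4905, 0.0971, 0.0887]
orientation: [3.142, 0.0, -0.0]
contact_force: [-0.8, -1.2, -0.6]
grip_width: 0.02
gripper_force: 0.1
```

```bash
python3 -c "
from h import *
yel()"
```

```text
tcp [0.4905 0.0971 0.0887] yellow n 462 px (np.float64(375.8), np.float64(194.9)) med [0.5299 0.0965 0.1329] top z [0.1301 0.1329 0.1356]
```

>>> arm_command --plan "0.003 0 0 0;0.003 0 0 0;0.003 0 0 0;0.003 0 0 0;0.003 0 0 0;0.003 0 0 0;0.003 0 0 0;0.003 0 0 0;0.003 0 0 0;0.003 0 0 0;0 0 0 0;0 0 0 0"

```text
clock: 20.82
tcp_pos: [0.5203, 0.0971, 0.0887]
orientation: [3.142, 0.0, -0.0]
contact_force: [-0.4, -0.3, -0.2]
grip_width: 0.0201
gripper_force: 0.0
```

```bash
python3 -c "
from h import *
im=yel(); cv2.imwrite('pics/s5.png',cv2.resize(im[150:310,310:470][:,:,::-1],(560,560)))"
```

```text
tcp [0.5203 0.0971 0.0887] yellow n 302 px (np.float64(373.5), np.float64(245.5)) med [0.6042 0.1072 0.0455] top z [0.0215 0.0455 0.0548]
```

View pics/s5.png

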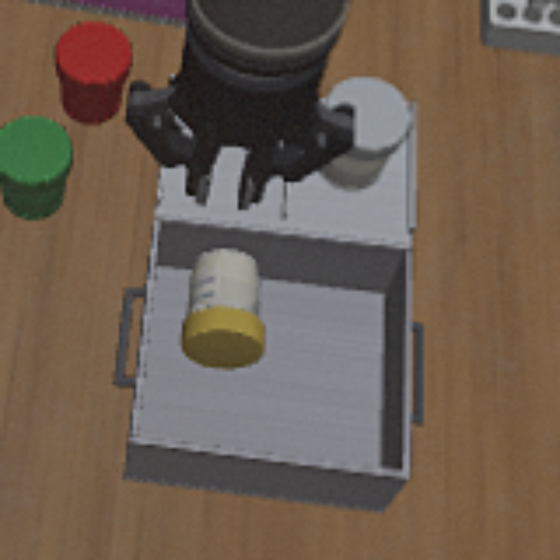

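The crop shows the yellow cup lying in the pan (crop 223,310), with the grey cup still standing on its lane. I retreat straight up.

>>> arm_command --plan "0 0 -0.02 0;0 0 -0.04 0;0 0 -0.04 0;0 0 -0.04 0;0 0 -0.02 0;-0.02 0.02 0 0;-0.02 0.03 0 0;-0.02 0.04 0 0;0 0.04 0 0;0 0.04 0 0;0 0.04 0 0;0 0 0 0;0 0 0 0;0 0 0 0;0 0 0 0"

```text
clock: 22.75
tcp_pos: [0.4605, -0.112, 0.2487]
orientation: [-3.141, -0.003, -0.0]
contact_force: [-0.5, -0.3, -0.4]
grip_width: 0.0202
gripper_force: 0.0
```

```bash
python3 -c "
from h import *
im=yel(); cv2.imwrite('pics/s6.png',cv2.resize(im[100:320,160:480][:,:,::-1],(800,550)))"
```

```text
tcp [ 0.4605 -0.112   0.2487] yellow n 293 px (np.float64(377.3), np.float64(245.9)) med [0.6036 0.115  0.0452] top z [0.0209 0.0452 0.0549]
```

View pics/s6.png

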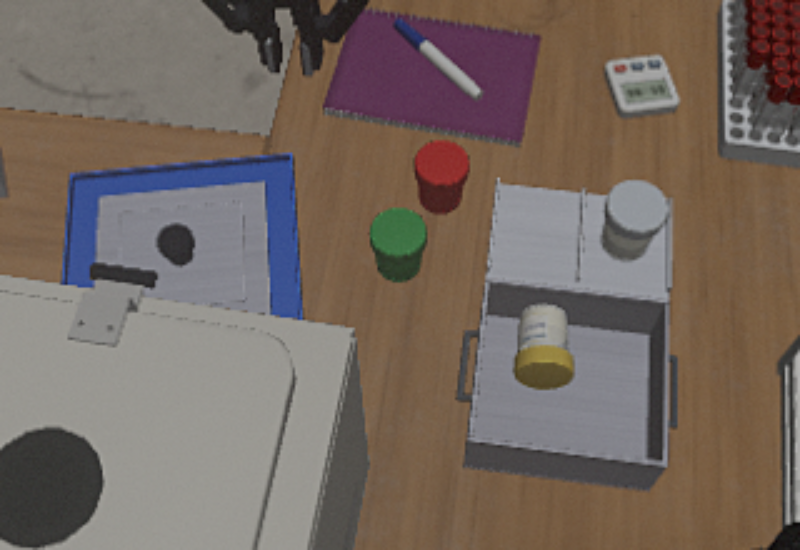

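The final view shows the lid flat in the tray, the yellow cup in the pan (544,345) and the grey cup standing (635,220). The robot is clear of everything, so I hand in.

```bash
python3 -c "
from h import *
print(ticket.hand_in())"
```

```text
the job is handed in; nothing more can be done
None
```

The job is handed in at about 23 s on the clock: the lid lies flat and knob up in the blue tray, the yellow-lidded cup was slid upright along its lane and over the rim into the pan, and the grey-lidded cup still stands on the ledge.

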